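Shut the shoe-shine box and bolt it

ROBOT

A 7-joint arm with a two-finger parallel gripper is mounted at the origin on the work surface. World frame = base frame: x ahead of the robot, y to its left, z up, the work surface at z = 0. Lengths are in mm, angles in rad, forces in N, time in s.
With the tool pointing down it reaches from about 400 to 875 mm from the base axis. Payload 4.4 kg.
Tool frame: the origin (TCP) lies midway between the tips of the shut fingers; the grasp point (between the pads) lies 19 mm behind it; z points along the fingers, y is the line along which they close (so a half turn about z gives the same grasp; the last joint's range is limited). The gripper opens to 85 mm and grips with 20 to 120 N. Pads are 22 mm wide; open, the fingers measure 114 mm over their backs; the gripper's body (76 mm by 85 mm) begins 54 mm behind the grasp point. The pads swing forward as they close: fully open they stand 13 mm farther back than shut.
Start: joints at [-0.066, 0.628, 0.038, 1.517, -0.027, 0.996, -0.02], TCP at [650.014, 0.027, 231.313] pointing down, gripper open.
Joint ranges: [-3.06, 3.06], [-0.37, 2.12], [-1.25, 1.32], [0.18, 2.47], [-1.1, 4.24], [0.23, 1.98], [-2.94, 2.94]. Speed limits (rad/s): [2.57, 2.57, 3.14, 3.14, 3.14, 3.14, 3.14].

INTERFACE

Orientations are given as [roll, pitch, yaw] about the fixed x, y, z axes, in that order (R = Rz(yaw) Ry(pitch) Rx(roll)).
In Python, from cell import ctrl gives the robot as it stands.
- The arm moves only by the shell command python3 -m handwheel 'ROWS'. ROWS is JSON, a list of rows, each a list of 3 entries, a list of its own where there are three numbers: the turn, a rotation vector about the tool's x, y, z in degrees, then the shift along the tool's x, y, z in m, then the closure, from 0 (fully open) to 1 (shut). A call has 1 to 5 rows; each row shifts and turns the commanded pose from where the row before left it, along the tool's axes as they then stand; what a row does not reach is not made up. A row lasts 1/12 s, in which the tool goes at most 41.7 mm and 7.16 degrees, less where a joint would pass 70% of its speed; a pose out of reach is approached as far as the arm can. A call is refused whole if a number of a shift passes 0.0417 or a number of a turn 7.16, either way. A call with a gripper value outside its range is refused whole. The fingers move at their own pace and stop on an object; the grip force is fixed at half the most. Time passes only in rows, so rows that do not move let the fingers close. It gives the time, the measured TCP pose, the force, the opening and the grip force at its end, in the units of the state.
- ctrl.read_state(): the state, without advancing time (a new reading comes with each control period).
- ctrl.get_image(name): name is "scene" or "side" or "wrist"; returns a dict with "pixels" (400x640x3 uint8, red, green, blue), "fx", "fy", "cx", "cy" (pixels), "pose" (4x4, takes a point from camera to world coordinates); the wrist camera has in their place "T_tool_cam" (4x4, takes a point from camera to tool coordinates, whose origin is the TCP and whose axes are the flange's). Camera axes: x right, y up, looking along -z (the intrinsics and any distortion apply to the point x, -y, -z); pixel columns grow to the right and rows downward; lengths in mm; the calibration is good to about 2 mm. The wrist camera is an equidistant fisheye: a pixel r from the principal point sees the ray r / f radians off the axis. A picture is of the moment at which its call begins: read the wrist's pose just before it. There is no depth.
- ctrl.finish_job(): hands the job in; it is judged then, once.
The state is a dict: "clock": time; "qpos": joint angles; "qd": joint speeds; "tau": joint torques, N m; "eef_pos": TCP position; "tool_rot": TCP orientation; "force": force on the tool from outside, world axes, zero at the start; "torque": the same for the moment, N m; "width": finger opening in mm; "gripper_force": force on a finger pad.
Only numpy, scipy, OpenCV 4.12 (cv2) and the standard library are available. Lean on these libraries where they do the work, as an engineer would, in place of code of your own. Each camera call takes 0.05 s, during which the arm holds its last target. There are 200 camera calls.

TASK

Shut the shoe-shine box and bolt it: first press its lid down flush, then push the steel bolt block along its rail, over the lid, until its pin drops into the notch of the brass strip. Do not drive the bolt on past the notch or pull its pin up, leave the tins, brush and other things where they are, and finish with the hand clear.

Things in the scene. Friction and masses are not known exactly. Their poses are not given: they have to be found in the camera images.
- shine_box: Wooden shoe-shine box, fixed, 220 mm (its x, depth) x 380 mm (its y, length) x 130 mm high (deck and shut lid). Origin: centre of the underside; x points away from the robot at yaw 0, y left, z up. The lid covers the right rear part (box x -48 to +110, y -188 to +6 mm). The bolt's rail runs along the deck's front edge, parallel to box y, centred at box x -75 mm.
- foot_rest (a point): Centre of the top of the raised foot rest on the box's left deck, 205 mm above the cabinet top; it carries the small tin. It spans box x 5 to 85 mm, y 19 to 220 mm.
- lid (a joint): Hinge of the lid, rad: 0 shut and flush, grows as the front edge rises (starts 0.3 to 0.6). Stiff hinge: it stays where left and needs about 2 to 8 N at lid_press to go down. It stops by itself at 0.
- lid_press (a point): Point on the lid's upper face, 105 mm from the hinge line and 53 mm from the front edge, midway across. The lid is 158 x 194 x 12 mm; the point is 130 mm above the cabinet top when the lid is shut. The hinge line is at box x +110 mm, z 118 mm.
- bolt (a joint): Travel of the bolt along its rail, m: 0 at the left end stop, grows as it goes right (towards minus box y), to 0.235 at the right end stop. Starts 0 to 0.05. Sliding takes about 4 to 9 N.
- bolt_center (a point): Foot of the bolt block on its centre line, level with the strip's top (136 mm above the cabinet top). Dark steel block 42 (box x) x 44 mm (box y), 142 to 168 mm above the cabinet top. A steel tongue 22 mm wide reaches 80 mm from the block's centre to box +x, 143 to 149 mm high, passing over the shut lid. The pin's round head, 24 mm wide, stands above the block, top at 183 mm.
- bolt_push (a point): Centre of the block's left side face (faces +y of the box), 155 mm above the cabinet top: push here towards minus box y.
- pin (a joint): Height of the bolt's spring-loaded drop pin, m: about 0 while riding on the strip, about -0.003 when dropped into the notch, above 0.008 when pulled up. Once dropped the bolt centres itself on the notch, and about 20 to 28 N would force it out: the push dips to almost nothing as the pin drops, then rises steeply.
- notch (a point): Middle of the 13 mm wide notch in the brass strip that lies along the rail, level with the strip's top (136 mm). Axes as the box's. A small brass tab sticking out from the strip to the box's front edge marks it. The bolt is home when bolt_center is here. It lies 0.1 to 0.2 m right of where the bolt starts.
- tin_large: Bystander, loose: flat round tin, 88 mm across, 26 mm high. Origin: centre of the underside.
- tin_medium: Bystander, loose: flat round tin, 74 mm across, 22 mm high. Origin: centre of the underside.
- tin_small: Bystander, loose: flat round tin, 54 mm across, 18 mm high, lying on top of the foot rest of the box. Origin: centre of the underside.
- brush: Bystander, loose: horsehair shoe brush, 50 x 160 x 40 mm. Origin: centre of the underside.
- applicator: Bystander, loose: silicone applicator pad with a grip ridge, 45 x 75 x 32 mm. Origin: centre of the underside.
- shoehorn: Bystander, loose: flat steel shoehorn, 35 mm wide, 200 mm long, 5 mm thick. Origin: centre of the underside.
- jar: Bystander, loose: polish jar with cap, 54 mm across, 60 mm high. Origin: centre of the underside.

How it is judged (in metres and radians):
On the way, in this order (a step that is already met when the one before it is completed fails the run):
1. the lid is pressed shut (value of joint lid below 0.04 rad), for 0.2 s.
2. the bolt's pin has dropped into the notch, over the shut lid (value of joint lid below 0.04 rad and value of joint pin below -0.0018 m and y of bolt_center in the frame of notch between -0.004 and 0.004 m), for 0.2 s.
At the end, for the whole second after the job is handed in: Lid shut (under 0.04 rad, about 6 mm at its front edge), the bolt within 4 mm of the notch along the rail with its pin dropped at least 1.8 mm, the small tin at rest on the foot rest (all of step 2 and linear speed of tin_small below 0.02 m/s); the robot touches nothing.
It fails at once if the bolt is slid more than 20 mm while the lid is still open (over 0.06 rad) (value of joint lid above 0.06 rad and distance of bolt_center from where it was at the start of the episode above 0.02 m).
It fails at once if the bolt is driven more than 12 mm past the notch (y of bolt_center in the frame of notch below -0.012 m).
It fails at once if the pin is pulled up more than 8 mm (value of joint pin above 0.008 m).
It fails at once if a bystander is moved more than 15 mm, lifted or carried (distance of any of tin_large, tin_medium, tin_small, brush, applicator, shoehorn, jar from where it was at the start of the episode above 0.015 m).
It also fails if it takes over 51 s, if anything falls off the work surface, if the arm or the gripper's body presses on something with over 40 N, if the wrist force passes 120 N, or if a joint passes its speed limit or range.

## Working session

There is one attempt and no reset: what is moved stays moved. The work goes in short steps, Python scripts to look and compute and a shell command to move; the robot and the scene stay as the last step left them, time stands still between calls to the robot, and variables do not carry over. Pictures are saved under pics/ and viewed, at most 10 in all, crops included, and the job is handed in when it is done.

```bash
mkdir -p pics; python3 - <<'E'
from cell import ctrl
import cv2,pickle
s=ctrl.read_state();print(s)
d={}
for n in("scene","side","wrist"):
    i=ctrl.get_image(n);d[n]=i;cv2.imwrite(f"pics/{n}0.png",i["pixels"][:,:,::-1])
    print(n,{k:(v if k!="pixels" else 0) for k,v in i.items()})
pickle.dump(d,open("d0.pkl","wb"))
E
```

```text
{'clock': 0.0, 'qpos': array([-0.06580463,  0.62930915,  0.03843957,  1.5183801 , -0.02700075,
        0.99629478, -0.02003169]), 'qd': array([-0.00022914, -0.00139458,  0.00163417,  0.00270426,  0.00061038,
        0.00014101,  0.00028579]), 'tau': array([-1.11932164e-03, -5.63405585e+01,  1.22606792e+00, -1.93450052e+01,
        1.09587883e-02,  1.05136272e-02, -8.84369996e-06]), 'eef_pos': array([6.49372984e+02, 3.35039973e-02, 2.30409138e+02]), 'tool_rot': array([-3.13971927e+00,  2.10946169e-05,  1.57077054e+00]), 'force': array([-0.37412337, -0.34105787,  0.03028423]), 'torque': array([ 0.04341748, -0.01108448, -0.03130435]), 'gripper_force': 0.0, 'width': 85.52496122388426}
scene {'pixels': 0, 'fx': 460.9544320331217, 'fy': 460.9544320331217, 'cx': 323.47191267213685, 'cy': 200.01872948392983, 'pose': array([[-7.15429298e-01, -5.70624457e-01,  4.03173224e-01,
         1.11532558e+03],
       [ 6.98683275e-01, -5.85629804e-01,  4.10949405e-01,
         5.69234356e+02],
       [ 1.61247516e-03,  5.75695633e-01,  8.17662484e-01,
         1.27739355e+03],
       [ 0.00000000e+00, 
[... 310 characters left out ...]
10e-01, -7.10339099e-01,
        -1.01155154e+03],
       [-1.99282089e-02,  7.56906637e-01,  6.53219113e-01,
         1.06108879e+03],
       [ 0.00000000e+00,  0.00000000e+00,  0.00000000e+00,
         1.00000000e+00]])}
wrist {'pixels': 0, 'fx': 309.70691628693146, 'fy': 309.70691628693146, 'cx': 321.5266552306178, 'cy': 199.4616612765627, 'T_tool_cam': array([[ 1.31830823e-03,  9.60588501e-01,  2.77971210e-01,
         7.12634138e+01],
       [ 9.99998936e-01, -1.09283878e-03, -9.66065745e-04,
         6.56733832e-01],
       [-6.24213929e-04,  2.77972188e-01, -9.60588920e-01,
        -1.41304983e+02],
       [ 0.00000000e+00,  0.00000000e+00,  0.00000000e+00,
         1.00000000e+00]])}
```

View pics/scene0.png

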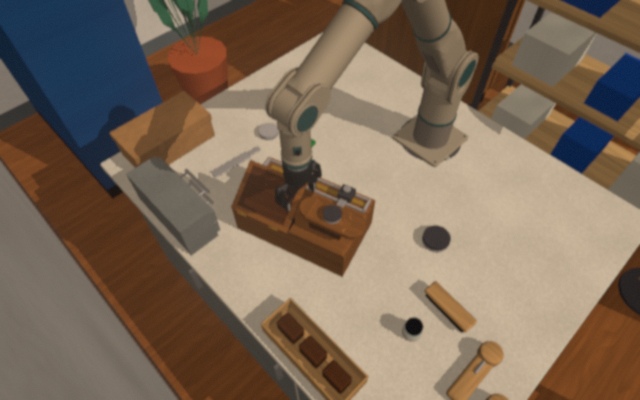

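View pics/side0.png

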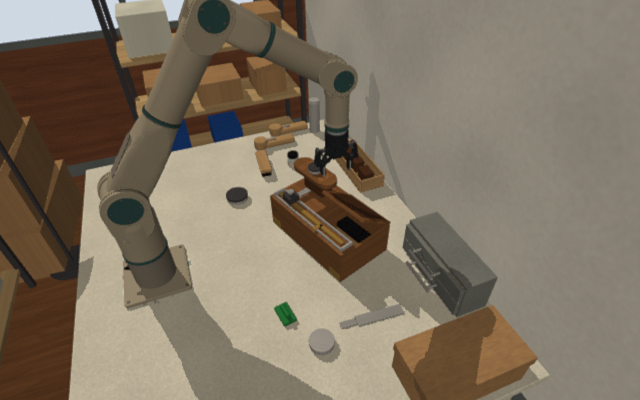

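View pics/wrist0.png

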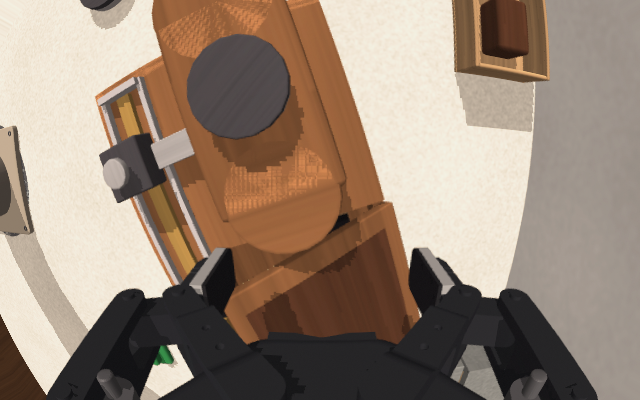

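The wrist view shows the box yawed about 20–25° with its front-left deck corner near (97,97), the bolt block near (130,165), and the small tin at (238,86). The side view shows the box around (330,225) with the rail along its front edge. I need an enlarged side view to find the notch tab.

```bash
cat > h.py <<'E'
import numpy as np,cv2
from scipy.spatial.transform import Rotation as R
def Ttool(s):
    T=np.eye(4);T[:3,:3]=R.from_euler('xyz',s['tool_rot']).as_matrix();T[:3,3]=s['eef_pos'];return T
def campose(i,s=None):
    return i['pose'] if 'pose' in i else Ttool(s)@i['T_tool_cam']
def toz(i,uv,z,s=None):
    P=campose(i,s);x=(uv[0]-i['cx'])/i['fx'];y=(uv[1]-i['cy'])/i['fy']
    if 'pose' in i: d=np.array([x,-y,-1])
    else:
        t=np.hypot(x,y);k=np.sin(t)/max(t,1e-9);d=np.array([x*k,-y*k,-np.cos(t)])
    d=P[:3,:3]@d;o=P[:3,3];return o+d*(z-o[2])/d[2]
def proj(i,p,s=None):
    q=np.linalg.inv(campose(i,s))@np.r_[p,1.];x,y,z=q[0],-q[1],-q[2]
    if 'pose' in i: return np.array([i['cx']+i['fx']*x/z,i['cy']+i['fy']*y/z])
    r=np.hypot(x,y);t=np.arctan2(r,z);return np.array([i['cx']+i['fx']*t*x/r,i['cy']+i['fy']*t*y/r])
E
python3 - <<'E'
import pickle,cv2
from h import *
d=pickle.load(open('d0.pkl','rb'))
a=d['side']['pixels'][170:290,255:405,::-1]
cv2.imwrite('pics/sidez.png',cv2.resize(a,None,fx=5,fy=5,interpolation=cv2.INTER_CUBIC))
s=dict(eef_pos=np.array([649.37,0.03,230.41]),tool_rot=[-3.13971927,2.1e-5,1.57077])
w=d['wrist']
for n,uv,z in [('front-left corner',(97,97),130),('back edge a',(318,0),130),('back edge b',(383,200),130),('tin c',(238,86),223),('pin head',(115,173),183),('strip near',(120,95),136),('strip far',(185,262),136)]:
    print(n,toz(w,uv,z,s).round(1))
E
```

```text
front-left corner [441.1 100.2 130. ]
back edge a [647.1 162.9 130. ]
back edge b [700.7   1.  130. ]
tin c [609.8  85.2 223. ]
pin head [499.3  36.6 183. ]
strip near [474.7  97.4 136. ]
strip far [524.6 -57.  136. ]
```

View pics/sidez.png

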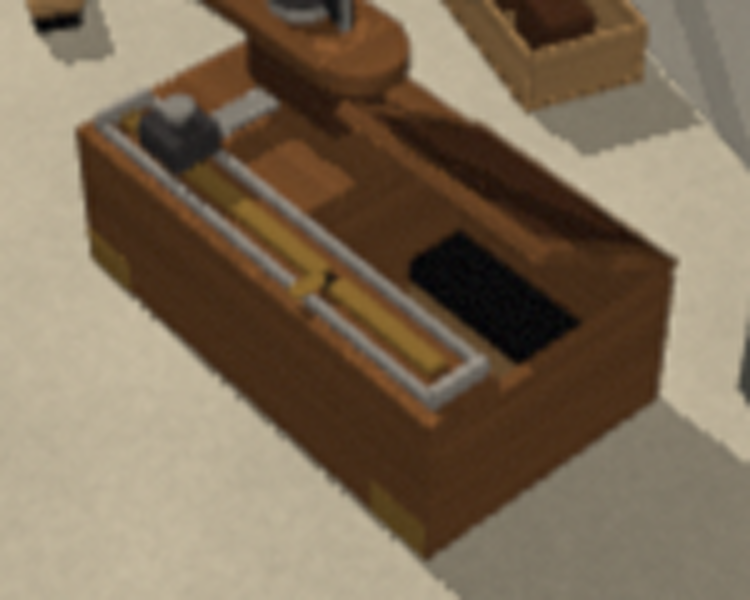

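In the enlarged side view, the notch is at crop (328,281). The deck corners are at (78,130), (437,420) and (675,263), the pin head is at (177,103), and the lid is open.

```bash
python3 - <<'E'
import pickle
from h import *
from scipy.optimize import least_squares
d=pickle.load(open('d0.pkl','rb'));S=d['side'];w=d['wrist']
s=dict(eef_pos=np.array([649.37,0.03,230.41]),tool_rot=[-3.13971927,2.1e-5,1.57077])
c=lambda u,v:(255+(u-2)/5,170+(v-2)/5)
ob=[(S,c(78,130),(-110,190,130)),(S,c(437,420),(-110,-190,130)),(S,c(675,263),(110,-190,130)),(S,c(428,557),(-110,-190,0)),(w,(97,97),(-110,190,130))]
W=lambda p,b:np.r_[p[0]+np.cos(p[2])*b[0]-np.sin(p[2])*b[1],p[1]+np.sin(p[2])*b[0]+np.cos(p[2])*b[1],b[2]]
# p: x y yaw, notch y, bolt y
def res(p):
    r=[proj(i,W(p,b),s)-uv for i,uv,b in ob]
    r+=[proj(S,W(p,(-75,p[3],134)),s)-c(328,281)]
    r+=[proj(S,W(p,(-75,p[4],183)),s)-c(177,103),proj(w,W(p,(-75,p[4],183)),s)-(115,173)]
    return np.concatenate(r)
f=least_squares(res,[580,0,.3,-60,120],loss='soft_l1');p=f.x
print(p.round(3),res(p).reshape(-1,2).round(1))
np.save('p.npy',p)
for n,b in [('lid press',(5,-91,130)),('notch',(-75,p[3],136)),('bolt push',(-75,p[4]+22,155)),('frest',(45,120,205)),('rest end',(45,19,205))]:print(n,W(p,b).round(1))
# lid front corner right end in side, open
for q in (.3,.4,.5,.6):
    for y in (-188,6):
        print(q,y,proj(S,W(p,(110-158*np.cos(q),y,118+158*np.sin(q)))).round(1), 5*(proj(S,W(p,(110-158*np.cos(q)-12*np.sin(q),y,118+158*np.sin(q)+12*np.cos(q))))-(255,170)).round(1))
E
```

```text
[604.284 -45.163  12.885 -49.486 110.62 ] [[ 0.7 -1. ]
 [-0.1  1.4]
 [ 1.8  0.2]
 [ 0.9  0.8]
 [-0.6 -0.6]
 [ 0.9 -1.3]
 [ 1.  -0.6]
 [-0.8  0.2]]
lid press [ 637.5 -130.   130. ]
notch [ 548.5 -115.6  136. ]
bolt push [491.6  57.3 155. ]
frest [609.5  82.9 205. ]
rest end [641.1 -13.  205. ]
0.3 -188 [358.4 236. ] [513.5 320. ]
0.3 6 [318.1 204.6] [311. 162.]
0.4 -188 [359.9 231.8] [520.  299.5]
0.4 6 [319.3 200.5] [315.5 143. ]
0.5 -188 [361.8 227.5] [528. 279.]
0.5 6 [320.8 196.4] [322.  123.5]
0.6 -188 [364. 223.] [537.5 258.5]
0.6 6 [322.7 192.2] [330.5 104. ]
```

Fit: box at (604,-45), yaw 0.319 rad, notch 160 mm right of the bolt, lid about 0.6 rad. Residuals are about 1 px, which is good enough to set out. First move is over the lid with the fingers shut.

```bash
python3 -m handwheel '[[[0,0,0],[-0.0325,-0.0025,-0.003],1],[[0,0,0],[-0.0325,-0.0025,-0.003],1],[[0,0,0],[-0.0325,-0.0025,0],1],[[0,0,0],[-0.0325,-0.0025,0],1],[[0,0,0],[0,0,0],1]]'
python3 -m handwheel '[[[0,0,0],[0,0,0],1],[[0,0,0],[0,0,0],1],[[0,0,0],[0,0,0],1],[[0,0,0],[0,0,0.012],1],[[0,0,0],[0,0,0.012],1]]'
```

```text
clock: 0.57
eef_pos: [638.0, -140.6, 237.1]
tool_rot: [-3.14, 0.007, 1.56]
force: [-0.1, -1.5, 1.0]
width: 25.7
gripper_force: 0.0
clock: 0.98
eef_pos: [641.0, -127.9, 213.8]
tool_rot: [3.14, -0.001, 1.574]
force: [0.5, 0.3, -0.7]
width: -0.1
gripper_force: 0.0
```

```bash
python3 -m handwheel '[[[0,0,0],[0,0,0.008],1],[[0,0,0],[0,0,0.008],1],[[0,0,0],[0,0,0.008],1],[[0,0,0],[0,0,0.008],1],[[0,0,0],[0,0,0.008],1]]'
python3 -m handwheel '[[[0,0,0],[0,0,0.008],1],[[0,0,0],[0,0,0.008],1],[[0,0,0],[0,0,0.008],1],[[0,0,0],[0,0,0.006],1],[[0,0,0],[0,0,0],1]]'
```

```text
clock: 1.4
eef_pos: [640.2, -129.8, 173.0]
tool_rot: [3.141, 0.0, 1.571]
force: [-1.0, -0.7, 1.9]
width: -0.1
gripper_force: 1.1
clock: 1.82
eef_pos: [639.2, -129.9, 141.4]
tool_rot: [-3.139, -0.0, 1.571]
force: [-0.5, 0.6, 0.8]
width: 0.2
gripper_force: 0.0
```

```bash
python3 -m handwheel '[[[0,0,0],[0,0,0.004],1],[[0,0,0],[0,0,0.004],1],[[0,0,0],[0,0,0.003],1],[[0,0,0],[0,0,0],1],[[0,0,0],[0,0,0],1]]'
python3 -m handwheel '[[[0,0,0],[0,0,0.002],1],[[0,0,0],[0,0,0.001],1],[[0,0,0],[0,0,0],1],[[0,0,0],[0,0,0],1],[[0,0,0],[0,0,0],1]]'
python3 - <<'E'
from cell import ctrl
import cv2
i=ctrl.get_image("side");print(ctrl.read_state()['force'])
cv2.imwrite('pics/side1.png',cv2.resize(i['pixels'][170:290,255:405,::-1],None,fx=5,fy=5,interpolation=cv2.INTER_CUBIC))
E
```

```text
clock: 2.23
eef_pos: [640.2, -129.8, 132.1]
tool_rot: [3.141, -0.0, 1.571]
force: [-0.3, -0.9, -0.8]
width: 0.2
gripper_force: 0.0
clock: 2.65
eef_pos: [640.5, -129.8, 130.1]
tool_rot: [3.14, -0.0, 1.571]
force: [-1.2, -0.3, 5.9]
width: -0.0
gripper_force: 2.7
[-0.5856338   0.71352563  5.37161968]
```

View pics/side1.png

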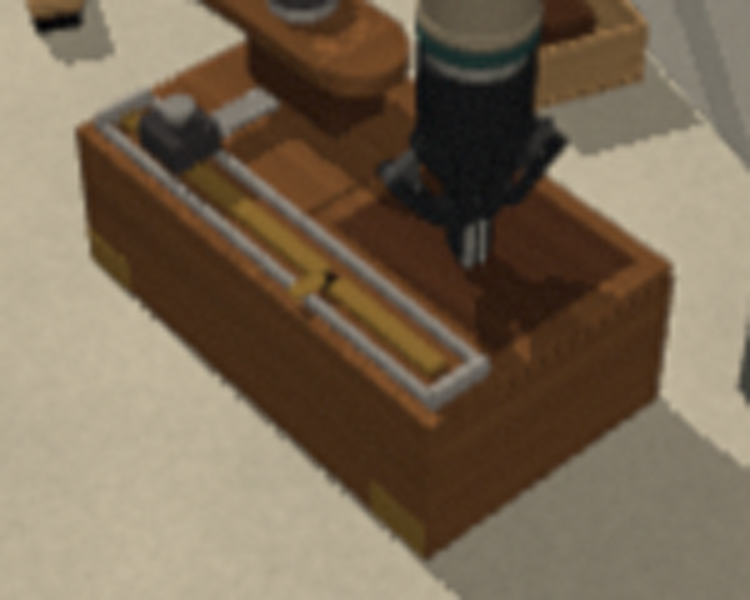

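The lid now looks flush. I'll press slightly harder to confirm the stop, then lift, yaw to the box, and travel to the left of the bolt.

```bash
python3 -m handwheel '[[[0,0,0],[0,0,0.002],1],[[0,0,0],[0,0,0.002],1],[[0,0,0],[0,0,0.002],1],[[0,0,0],[0,0,0],1],[[0,0,0],[0,0,0],1]]'
python3 -m handwheel '[[[0,0,0],[0,0,-0.03],1],[[0,0,0],[0,0,-0.035],1],[[0,0,-6.1],[0,0,-0.035],1],[[0,0,-6.1],[0,0,-0.03],1],[[0,0,-6.1],[0,0,0],1]]'
python3 -m handwheel '[[[0,0,0],[0,0,0],1],[[0,0,0],[0.03,-0.01,0],1],[[0,0,0],[0.036,-0.0115,0],1],[[0,0,0],[0.036,-0.0115,0],1],[[0,0,0],[0.036,-0.0115,0],1]]'
python3 -m handwheel '[[[0,0,0],[0.036,-0.0115,0],1],[[0,0,0],[0.036,-0.0115,0],1],[[0,0,0],[0.03,-0.0095,0],1],[[0,0,0],[0.02,-0.006,0],1],[[0,0,0],[0,0,0],1]]'
python3 -m handwheel '[[[0,0,0],[0,0,0],1],[[0,0,0],[0,0,0],1]]'
python3 - <<'E'
from cell import ctrl
from h import *
import cv2
s=ctrl.read_state();w=ctrl.get_image("wrist");p=np.load('p.npy')
a=w['pixels'][:,:,::-1].copy()
c,sn=np.cos(p[2]),np.sin(p[2]);d=s['eef_pos'][:2]-p[:2];print('box xy',c*d[0]+sn*d[1],-sn*d[0]+c*d[1],s['tool_rot'])
for b in [(-75,p[4],183),(-75,p[4]+22,168),(-75,p[4]+22,142),(-75,p[3],136),(-110,190,130),(-110,-190,130),(110,-190,130)]:
    q=proj(w,[p[0]+c*b[0]-sn*b[1],p[1]+sn*b[0]+c*b[1],b[2]],s);cv2.drawMarker(a,tuple(int(v) for v in q),(0,255,0),0,12,1)
cv2.imwrite('pics/w2.png',a)
E
```

```text
clock: 3.12
eef_pos: [640.6, -129.8, 129.8]
tool_rot: [3.139, -0.0, 1.571]
force: [-12.0, 2.3, 38.8]
width: 0.1
gripper_force: 19.3
clock: 3.53
eef_pos: [644.0, -130.6, 260.6]
tool_rot: [3.13, 0.006, 1.895]
force: [1.0, -0.1, 0.1]
width: 0.0
gripper_force: 0.0
clock: 3.95
eef_pos: [552.3, -11.9, 251.7]
tool_rot: [-3.139, -0.001, 1.886]
force: [0.6, 0.9, -0.5]
width: 0.1
gripper_force: 0.0
clock: 4.37
eef_pos: [475.6, 95.4, 252.2]
tool_rot: [-3.138, -0.003, 1.894]
force: [-0.4, -0.4, -0.3]
width: 0.2
gripper_force: 0.0
clock: 4.53
eef_pos: [479.6, 90.1, 252.6]
tool_rot: [-3.14, 0.0, 1.888]
force: [-0.8, 0.2, -0.1]
width: -0.3
gripper_force: 0.0
box xy -76.1170768289944 167.45653500142367 [-3.14044600e+00  3.90060765e-04  1.88784361e+00]
```

View pics/w2.png

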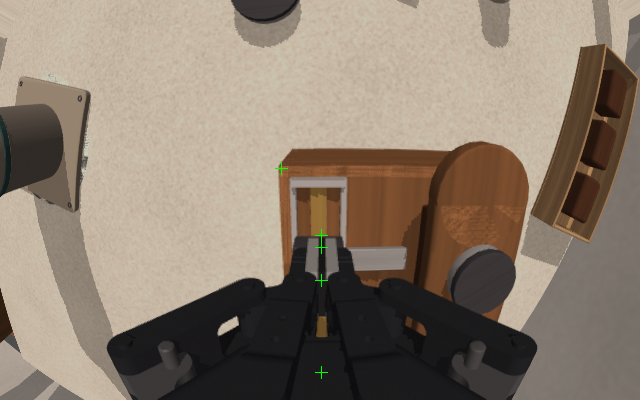

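The rail is centred under the tool at column 320, and the predicted markers match. The lid took 38 N at 130 mm, so it is shut. Now I'll descend behind the bolt and approach.

```bash
python3 -m handwheel '[[[0,0,0],[0,0.001,0.035],1],[[0,0,0],[0,0,0.035],1],[[0,0,0],[0,0,0.02],1],[[0,0,0],[0,0,0.008],1],[[0,0,0],[0,0,0],1]]'
python3 -m handwheel '[[[0,0,0],[-0.004,0,0],1],[[0,0,0],[-0.004,0,0],1],[[0,0,0],[-0.004,0,0],1],[[0,0,0],[-0.004,0,0],1],[[0,0,0],[0,0,0],1]]'
python3 -m handwheel '[[[0,0,0],[-0.004,0,0],1],[[0,0,0],[-0.004,0,0],1],[[0,0,0],[-0.004,0,0],1],[[0,0,0],[-0.004,0,0],1],[[0,0,0],[-0.004,0,0],1]]'
python3 - <<'E'
from cell import ctrl
from h import *
s=ctrl.read_state();p=np.load('p.npy')
c,sn=np.cos(p[2]),np.sin(p[2]);d=s['eef_pos'][:2]-p[:2];print('box xy',c*d[0]+sn*d[1],-sn*d[0]+c*d[1],s['force'])
E
```

```text
clock: 5.0
eef_pos: [479.7, 89.8, 153.4]
tool_rot: [-3.137, -0.0, 1.888]
force: [0.5, 0.0, 0.7]
width: 0.0
gripper_force: 0.0
clock: 5.42
eef_pos: [486.5, 74.7, 156.2]
tool_rot: [3.14, 0.001, 1.888]
force: [-0.1, 0.2, -0.1]
width: -0.3
gripper_force: 0.0
clock: 5.83
eef_pos: [491.0, 60.0, 155.6]
tool_rot: [-3.142, -0.004, 1.893]
force: [-4.3, 8.0, 5.1]
width: 0.2
gripper_force: 4.5
box xy -74.70212441088789 135.36676442664495 [-4.33593589  8.03998638  5.07688933]
```

```bash
python3 -m handwheel '[[[0,0,0],[-0.006,0,0],1],[[0,0,0],[-0.01,0,0],1],[[0,0,0],[-0.01,0,0],1],[[0,0,0],[-0.01,0,0],1],[[0,0,0],[-0.01,0,0],1]]'
python3 -m handwheel '[[[0,0,0],[-0.01,0,0],1],[[0,0,0],[-0.01,0,0],1],[[0,0,0],[-0.01,0,0],1],[[0,0,0],[-0.01,0,0],1],[[0,0,0],[-0.008,0,0],1]]'
python3 -m handwheel '[[[0,0,0],[-0.004,0,0],1],[[0,0,0],[-0.002,0,0],1],[[0,0,0],[0,0,0],1]]'
cat > m.py <<'E'
import sys
from cell import ctrl
from h import *
s=ctrl.read_state();p=np.load('p.npy')
c,sn=np.cos(p[2]),np.sin(p[2]);d=s['eef_pos'][:2]-p[:2];f=s['force']
print('box xy',(c*d[0]+sn*d[1]).round(1),(-sn*d[0]+c*d[1]).round(1),'z',s['eef_pos'][2].round(1),'push',(-sn*f[0]+c*f[1]).round(1))
if len(sys.argv)>1:
    i=ctrl.get_image("side")
    cv2.imwrite(sys.argv[1],cv2.resize(i['pixels'][170:290,255:405,::-1],None,fx=5,fy=5,interpolation=cv2.INTER_CUBIC))
E
python3 m.py pics/side3.png
```

```text
clock: 6.25
eef_pos: [505.3, 17.0, 155.6]
tool_rot: [-3.141, -0.005, 1.893]
force: [-3.5, 9.5, 4.9]
width: 0.3
gripper_force: 5.2
clock: 6.67
eef_pos: [520.6, -28.9, 155.6]
tool_rot: [-3.141, -0.005, 1.893]
force: [-2.4, 9.2, 5.4]
width: 0.2
gripper_force: 4.9
clock: 6.92
eef_pos: [523.0, -36.2, 155.6]
tool_rot: [3.141, -0.003, 1.891]
force: [-1.6, 4.0, 5.0]
width: -0.5
gripper_force: 2.4
box xy -74.4 34.0 z 155.6 push 4.3
```

View pics/side3.png

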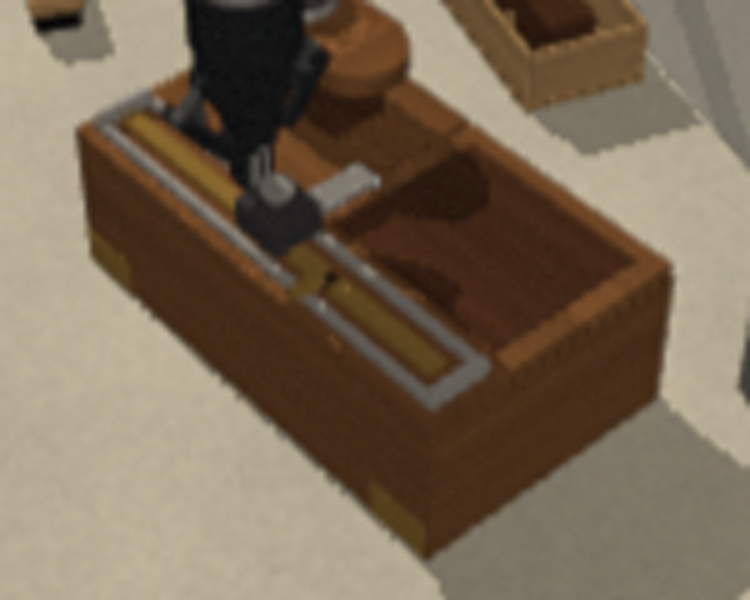

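The side view shows the pin head near crop (278,188), short of the notch at (328,281). I'll check the remaining distance.

```bash
python3 - <<'E'
import pickle
from h import *
S=pickle.load(open('d0.pkl','rb'))['side'];p=np.load('p.npy');c,s=np.cos(p[2]),np.sin(p[2])
for uv,z in(((177,103),183),((278,188),183),((328,281),135)):
    d=toz(S,(255+(uv[0]-2)/5,170+(uv[1]-2)/5),z)[:2]-p[:2];print((c*d[0]+s*d[1]).round(1),(-s*d[0]+c*d[1]).round(1))
E
python3 -m handwheel '[[[0,0,0],[-0.006,0,0],1],[[0,0,0],[-0.008,0,0],1],[[0,0,0],[-0.008,0,0],1],[[0,0,0],[-0.006,0,0],1],[[0,0,0],[-0.003,0,0],1]]';python3 m.py
```

```text
-79.4 110.4
-82.0 -3.5
-81.8 -53.2
clock: 7.38
eef_pos: [532.6, -65.0, 155.6]
tool_rot: [3.141, -0.004, 1.892]
force: [-2.0, 8.8, 6.3]
width: -0.2
gripper_force: 4.3
box xy -74.3 3.6 z 155.6 push 9.0
```

```bash
python3 -m handwheel '[[[0,0,0],[-0.0025,0,0],1],[[0,0,0],[-0.0025,0,0],1],[[0,0,0],[-0.002,0,0],1]]';python3 m.py
python3 -m handwheel '[[[0,0,0],[-0.0015,0,0],1],[[0,0,0],[-0.0015,0,0],1]]';python3 m.py
python3 -m handwheel '[[[0,0,0],[-0.0015,0,0],1],[[0,0,0],[-0.0015,0,0],1]]';python3 m.py
```

```text
clock: 7.63
eef_pos: [534.6, -71.0, 155.6]
tool_rot: [-3.141, -0.004, 1.892]
force: [-2.2, 8.9, 6.1]
width: 0.4
gripper_force: 4.3
box xy -74.3 -2.7 z 155.6 push 9.2
clock: 7.8
eef_pos: [535.5, -73.8, 155.6]
tool_rot: [-3.141, -0.004, 1.892]
force: [-2.3, 8.2, 5.7]
width: -0.3
gripper_force: 4.2
box xy -74.3 -5.7 z 155.6 push 8.5
clock: 7.97
eef_pos: [536.4, -76.6, 155.6]
tool_rot: [-3.141, -0.004, 1.892]
force: [-2.1, 8.2, 6.7]
width: -0.2
gripper_force: 4.2
box xy -74.3 -8.6 z 155.6 push 8.4
```

```bash
for k in 1; do python3 -m handwheel '[[[0,0,0],[-0.0015,0,0],1]]' >/dev/null;python3 m.py; done
python3 -m handwheel '[[[0,0,0],[-0.0015,0,0],1]]'>/dev/null;python3 m.py
python3 -m handwheel '[[[0,0,0],[-0.001,0,0],1]]'>/dev/null;python3 m.py
```

```text
box xy -74.3 -10.3 z 155.6 push 7.0
box xy -74.3 -12.6 z 155.6 push 4.3
box xy -74.2 -14.5 z 155.5 push 3.6
```

```bash
python3 -m handwheel '[[[0,0,0],[0,0,0],1]]' >/dev/null;python3 m.py
python3 -m handwheel '[[[0,0,0],[-0.001,0,0],1]]'>/dev/null;python3 m.py pics/side4.png
```

```text
box xy -74.4 -16.0 z 155.4 push 0.9
box xy -74.5 -17.1 z 155.3 push 2.5
```

View pics/side4.png

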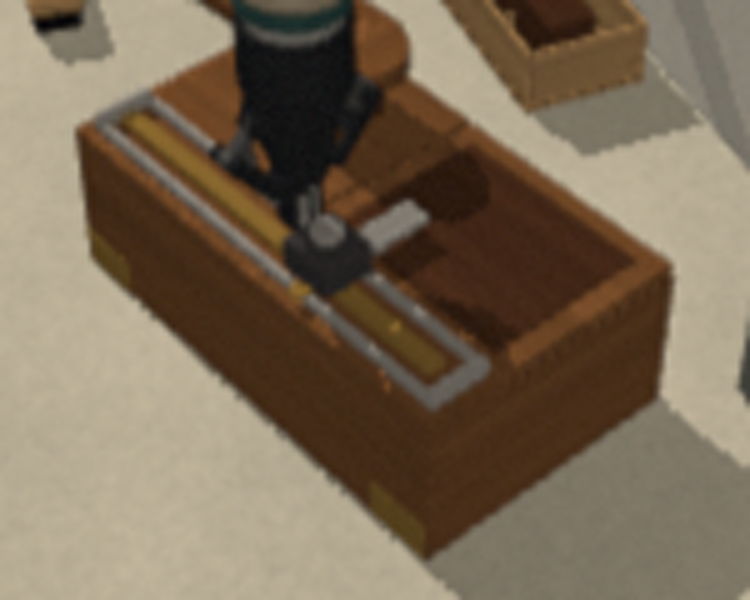

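The block is now over the tab (crop ~(300,290)) and the push has dipped. One or two more small steps should confirm the steep rise.

```bash
python3 -m handwheel '[[[0,0,0],[-0.0005,0,0],1]]' >/dev/null;python3 m.py
python3 -m handwheel '[[[0,0,0],[-0.0007,0,0],1]]'>/dev/null;python3 m.py
python3 -m handwheel '[[[0,0,0],[0,0,0],1]]'>/dev/null;python3 m.py
```

```text
box xy -74.6 -17.7 z 155.3 push 2.6
box xy -74.6 -18.0 z 155.3 push 3.6
box xy -74.6 -18.1 z 155.3 push 1.8
```

```bash
python3 -m handwheel '[[[0,0,0],[-0.0008,0,0],1]]' >/dev/null;python3 m.py
python3 -m handwheel '[[[0,0,0],[-0.0008,0,0],1]]'>/dev/null;python3 m.py
python3 -m handwheel '[[[0,0,0],[0,0,0],1]]'>/dev/null;python3 m.py
```

```text
box xy -74.6 -18.3 z 155.3 push 4.3
box xy -74.7 -18.7 z 155.3 push 5.7
box xy -74.6 -18.7 z 155.3 push 5.2
```

```bash
python3 -m handwheel '[[[0,0,0],[-0.001,0,0],1]]' >/dev/null;python3 m.py
python3 -m handwheel '[[[0,0,0],[-0.001,0,0],1]]'>/dev/null;python3 m.py
python3 -m handwheel '[[[0,0,0],[0,0,0],1]]'>/dev/null;python3 m.py
```

```text
box xy -74.7 -18.9 z 155.3 push 7.9
box xy -74.7 -19.1 z 155.3 push 10.2
box xy -74.6 -19.1 z 155.3 push 7.1
```

```bash
python3 -m handwheel '[[[0,0,0],[-0.001,0,0],1]]' >/dev/null;python3 m.py
python3 -m handwheel '[[[0,0,0],[-0.001,0,0],1]]'>/dev/null;python3 m.py
python3 -m handwheel '[[[0,0,0],[0,0,0],1]]'>/dev/null;python3 m.py
```

```text
box xy -74.7 -19.3 z 155.3 push 10.8
box xy -74.7 -19.5 z 155.3 push 14.1
box xy -74.6 -19.5 z 155.3 push 11.2
```

A push of 14 N is held with almost no motion, so the pin has dropped. Now I'll back off, lift and check.

```bash
python3 -m handwheel '[[[0,0,0],[0.005,0,0],1],[[0,0,0],[0.012,0,0],1],[[0,0,0],[0.012,0,0],1],[[0,0,0],[0,0,0],1],[[0,0,0],[0,0,-0.03],1]]'
python3 -m handwheel '[[[0,0,0],[0,0,-0.035],1],[[0,0,0],[0,0,-0.035],1],[[0,0,0],[0,0,-0.02],1],[[0,0,0],[-0.02,-0.02,0],1],[[0,0,0],[-0.02,-0.03,0],1]]'
python3 -m handwheel '[[[0,0,0],[-0.02,-0.03,0],1],[[0,0,0],[0,0,0],1],[[0,0,0],[0,0,0],1],[[0,0,0],[0,0,0],1],[[0,0,0],[0,0,0],1]]'
python3 m.py pics/side5.png
```

```text
clock: 9.85
eef_pos: [527.7, -62.4, 181.2]
tool_rot: [-3.132, -0.004, 1.892]
force: [0.2, -0.1, 0.4]
width: -0.2
gripper_force: 0.0
clock: 10.27
eef_pos: [499.6, -116.0, 277.1]
tool_rot: [3.136, 0.002, 1.896]
force: [0.8, -1.5, -0.4]
width: -0.2
gripper_force: 0.0
clock: 10.68
eef_pos: [475.2, -144.6, 275.3]
tool_rot: [3.141, -0.0, 1.892]
force: [0.0, -0.1, -0.3]
width: 0.0
gripper_force: 0.0
box xy -153.7 -54.0 z 275.3 push -0.1
```

View pics/side5.png

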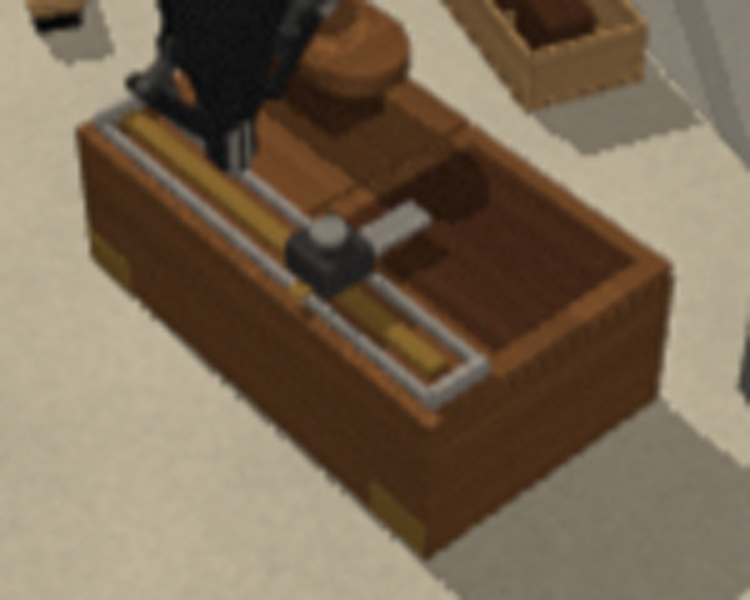

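The side view shows the block over the tab with its pin head at (331,229), the tongue over the flush lid, and the hand clear. The estimated bolt position (box y ≈ -52) agrees with the notch (-50 to -53), so I'm handing in.

```bash
python3 -c "
from cell import ctrl
print(ctrl.finish_job())"
```

```text
the job is handed in; nothing more can be done
None
```

I pressed the lid flush, slid the bolt until it locked in the notch (it held against a 14 N push), moved the hand clear and handed the job in at about 11 s; no verdict came back, and I didn't re-check the tins, brush and other loose items beforehand.

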